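# Find the full tin by feel

## Robot

A 6-joint arm with a two-finger parallel gripper is mounted at the origin on the work surface. World frame = base frame: x ahead of the robot, y to its left, z up, the work surface at z = 0. Lengths are in m, angles in rad, forces in N, time in s.
With the tool pointing down it reaches from about 0.425 to 0.95 m from the base axis. Payload 14.7 kg.
Tool frame: the origin (TCP) lies on the centre line of the jaws, within the pads' length; the fingertips stand 17 mm ahead of it and the grasp point (between the pads) lies 2 mm behind it (ctrl.nose_length is the distance from the TCP to the fingertips, in m); z points along the fingers, x is the direction in which the jaws open and shut, and the axes are right-handed (so a half turn about z gives the same grasp; the last joint's range is limited). The gripper opens to 85 mm and grips with 20 to 120 N. Pads are 22 mm wide; open, the fingers measure 114 mm over their backs; the gripper's body (76 mm by 85 mm) begins 54 mm behind the grasp point. The pads swing forward as they close: fully open they stand 13 mm farther back than shut.
Start: joints at [1.3, 0.48, 1.596, -0, 1.065, -0.047], TCP at [0.144, 0.634, 0.248] pointing down, gripper open.
Joint ranges: [-2.75, 2.75], [-0.82, 2.05], [0.23, 2.67], [-1.56, 4.7], [0.09, 2.69], [-2.92, 2.92]. Speed limits (rad/s): [1.89, 1.89, 2.39, 3.01, 3.01, 3.01].

## Interface

Orientations are given as [roll, pitch, yaw] about the fixed x, y, z axes, in that order (R = Rz(yaw) Ry(pitch) Rx(roll)).
In Python, from cell import ctrl gives the robot as it stands.
- The arm moves only by the shell command python3 -m pendant 'ROWS' [OPENING] [FORCE]. ROWS is JSON, one flat list of numbers, 6 for each row, row after row: the shift along the world's x, y, z scaled (see below), then the turn, a rotation vector about the world's x, y, z scaled (see below). In form: [dx, dy, dz, rx, ry, rz, dx, dy, dz, rx, ry, rz, ...]. A call has 1 to 5 rows; each row shifts and turns the commanded pose from where the row before left it; what a row does not reach is not made up. The controller multiplies each number of a shift by 20 cm and each number of a turn by pi rad. A row lasts 1/12 s, in which the tool goes at most 41.7 mm and 7.16 degrees, less where a joint would pass 70% of its speed; a pose out of reach is approached as far as the arm can. A call with a number of a shift or a turn outside -1 to 1 is refused whole. A call with a gripper value outside its range is refused whole. OPENING is the closure, from -1 (fully open) to 1 (shut), set as the call begins (- or left out, the last holds). The fingers move at their own pace and stop on an object; FORCE is the grip in N (left out, the last holds). Time passes only in rows, so rows that do not move let the fingers close. It gives the time, the measured TCP pose, the force and the opening at its end, in the units of the state.
- ctrl.observe(): the state, without advancing time (a new reading comes with each control period).
- ctrl.capture(name): name is "side" or "top" or "wrist"; returns a dict with "img" (480x640x3 uint8, red, green, blue), "fx", "fy", "cx", "cy" (pixels), "dist" ([k1, k2, p1, p2, k3] as OpenCV has them; the pictures are not rectified), "rvec" (rotation vector, rad) and "tvec" (3), from world to camera coordinates, as OpenCV has them; the wrist camera has in their place "tool_from_camera" (4x4, takes a point from camera to tool coordinates, whose origin is the TCP and whose axes are the tool frame's). Camera axes: x right, y down, z forward; pixel columns grow to the right and rows downward; lengths in m; the calibration is good to about 2 mm. A picture is of the moment at which its call begins: read the wrist's pose just before it. There is no depth.
- ctrl.close_job(): hands the job in, once; it reports no verdict.
The state is a dict: "time": time; "qpos": joint angles; "qd": joint speeds; "joint_efforts": joint torques, N m; "tcp_pos": TCP position; "tcp_rot": TCP orientation; "ft_force": force on the tool from outside, world axes, zero at the start; "torque": the same for the moment, N m; "width": finger opening in m.
Only numpy, scipy, OpenCV 4.12 (cv2) and the standard library are available. Lean on these libraries where they do the work, as an engineer would, in place of code of your own. Each camera call takes 0.05 s, during which the arm holds its last target. There are 200 camera calls.

## Task

One of the three identical closed tins in the tray is full and clearly heavier: from the robot's left to its right, lift each tin straight up a good 5 cm to feel its weight, and set it back upright in its own compartment without dropping it (the last one may stay in hand if it is the heaviest). Finish while holding the heaviest tin still and upright over the tray, its bottom more than 15 cm above the bench and carried by the gripper alone, the other two standing in their compartments. Tip no tin and leave everything else on the bench where it is.

Things in the scene. Friction and masses are not known exactly. Their poses are not given: they have to be found in the camera images.
- tray: grey plastic tray fixed to the bench, 126 x 394 mm, floor 4 mm thick, walls and the two dividers 4 mm thick and 16 mm high above the bench; a row of three equal open compartments, 118 x 126 mm inside, 130 mm apart. Origin: centre of the underside, on the bench; its y axis runs along the row towards the left compartment
- place_left (a point): centre of the floor of the left compartment of the tray (the robot's left, the +y end of the row), 4 mm above the bench
- place_middle (a point): centre of the floor of the middle compartment of the tray (the middle of the row), 4 mm above the bench
- place_right (a point): centre of the floor of the right compartment of the tray (the robot's right, the -y end of the row), 4 mm above the bench
- tin_a: one of three outwardly identical closed round aluminium tins, 52 mm across and 75 mm tall (53 mm over the screw lid, the top 20 mm), standing upright in a tray compartment of its own, anywhere within about 12 mm of the middle; which tin stands in which compartment changes. Rigid, contents do not shift. Origin: centre of the underside, z up. Weighs between 150 and 820 g, hidden; one tin weighs over 600 g, the other two under 420 g
- tin_b: one of three outwardly identical closed round aluminium tins, 52 mm across and 75 mm tall (53 mm over the screw lid, the top 20 mm), standing upright in a tray compartment of its own, anywhere within about 12 mm of the middle; which tin stands in which compartment changes. Rigid, contents do not shift. Origin: centre of the underside, z up. Weighs between 150 and 820 g, hidden; one tin weighs over 600 g, the other two under 420 g
- tin_c: one of three outwardly identical closed round aluminium tins, 52 mm across and 75 mm tall (53 mm over the screw lid, the top 20 mm), standing upright in a tray compartment of its own, anywhere within about 12 mm of the middle; which tin stands in which compartment changes. Rigid, contents do not shift. Origin: centre of the underside, z up. Weighs between 150 and 820 g, hidden; one tin weighs over 600 g, the other two under 420 g
- glasses: bystander, not to be moved: safety glasses with clear lenses and a thin blue frame, arms open, 130 x 130 x 47 mm; origin at its underside
- bottle: bystander, not to be moved: small amber glass jar with a white cap, 40 mm across and 75 mm tall, upright; origin at its underside
- slide_box: bystander, not to be moved: flat white plastic box, 85 x 100 x 32 mm; origin at its underside
- tweezers: bystander, not to be moved: steel tweezers lying flat, 125 mm long, 5 mm thick; origin at its underside
- flow_cell: bystander, not to be moved: aluminium flow-cell block with black clamps, 50 x 75 x 28 mm; origin at its underside
- dishes: bystander, not to be moved: stack of three covered clear dishes, 60 mm across, 44 mm tall; origin at its underside
There are look-alikes about, which are no part of the job. Leave any blue or purple look-alike of the tin_a alone.

How it is judged:
By the outcome, as a careful person would: the job done as asked, in the order asked, and still so for the second after the job is handed in, while the arm keeps its last pose, push and grip.
It also fails if it takes over 72 s, if anything falls off the work surface, if the arm or the gripper's body presses on something with over 40 N, if the wrist force passes 120 N, or if a joint passes its speed limit or range.

## Working session

There is one attempt and no reset: what is moved stays moved. The work goes in short steps, Python scripts to look and compute and a shell command to move; the robot and the scene stay as the last step left them, time stands still between calls to the robot, and variables do not carry over. Pictures are saved under pics/ and viewed, about 8 in all and at most 12, crops included, and the job is handed in when it is done.

```bash
mkdir -p pics; cat > h.py <<'E'
import cv2,numpy as np
from cell import ctrl
def ray(c,uv,z):
    K=np.array([[c['fx'],0,c['cx']],[0,c['fy'],c['cy']],[0,0,1.]])
    p=cv2.undistortPoints(np.array([[uv]],float),K,np.array(c['dist'],float))[0,0]
    R=cv2.Rodrigues(np.array(c['rvec'],float))[0];t=np.array(c['tvec'],float).ravel()
    o=-R.T@t;d=R.T@np.array([p[0],p[1],1]);return o+d*(z-o[2])/d[2]
def save(c,n): cv2.imwrite('pics/'+n,cv2.cvtColor(c['img'],cv2.COLOR_RGB2BGR))
E
python3 - <<'E'
from h import *
for n in('top','side'):
    c=ctrl.capture(n);save(c,n+'0.png')
    import pickle;pickle.dump(c,open(n+'.pkl','wb'))
print(ctrl.observe())
E
```

```text
{'time': 0.1, 'qpos': array([ 1.30038843e+00,  4.80780749e-01,  1.59680077e+00,  1.41669230e-05,
        1.06509547e+00, -4.65874565e-02]), 'qd': array([ 0.00234345,  0.00051803, -0.00156283, -0.00085001,  0.00058478,
        0.0013278 ]), 'joint_efforts': array([ 9.99740041e-04, -9.52260804e+01, -4.31041074e+01, -1.16697729e-04,
        5.35201762e-03,  9.09122105e-05]), 'tcp_pos': array([0.14414692, 0.63346225, 0.24773277]), 'tcp_rot': array([-3.14152978e+00,  1.08257683e-03,  1.34696905e+00]), 'ft_force': array([0.78584974, 0.4816305 , 0.53606318]), 'torque': array([-0.03268574, -0.0696391 , -0.00948068]), 'width': 0.08525656643854143}
```

View pics/top0.png

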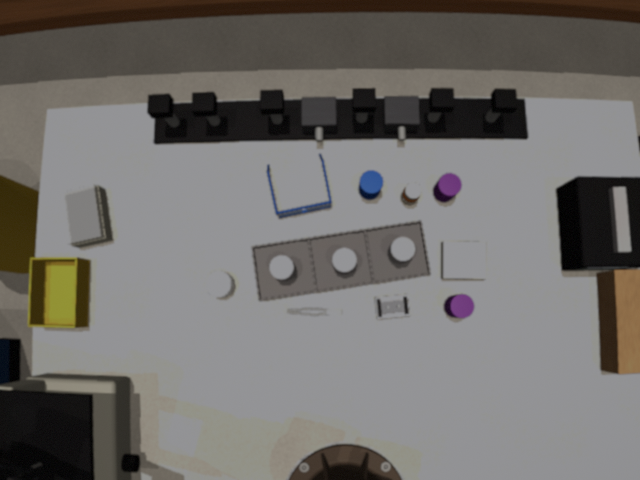

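View pics/side0.png

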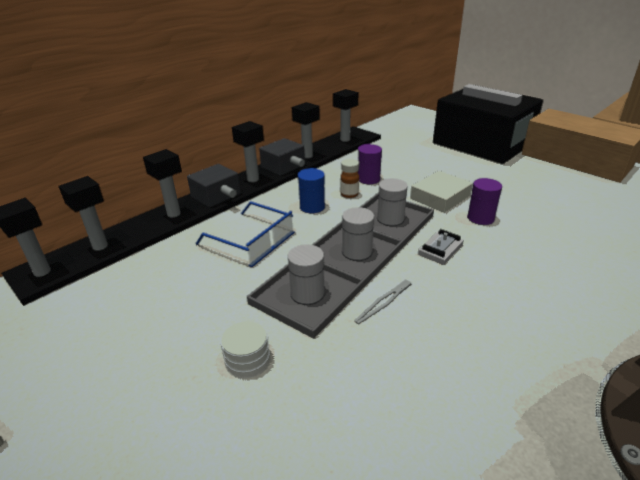

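Top view: grey tins in the tray at (282,268), (344,260) and (403,249). Look-alikes are blue (371,184), purple (448,187) and (460,306), plus the white dishes (222,284) and the jar (412,193). I choose the three grey ones in the tray and check them in a crop.

```bash
python3 - <<'E'
from h import *
import pickle
c=pickle.load(open('top.pkl','rb'))
im=cv2.cvtColor(c['img'],cv2.COLOR_RGB2BGR)[210:310,240:440]
cv2.imwrite('pics/crop1.png',cv2.resize(im,(800,400),interpolation=cv2.INTER_CUBIC))
for uv in((282,268),(344,260),(403,249)):print(uv,ray(c,uv,.079))
for uv in((253,246),(421,222),(429,275),(260,300)):print('traycorner',uv,ray(c,uv,.016))
for uv,z in(((371,184),.07),((448,187),.07),((460,306),.07),((222,284),.04),((412,193),.075),((464,259),.03),((392,306),.03),((345,470),.1)):print(uv,ray(c,uv,z))
R=cv2.Rodrigues(np.array(c['rvec'],float))[0];print(-R.T@np.ravel(c['tvec']))
E
```

```text
(282, 268) [0.53063289 0.13167813 0.079     ]
(344, 260) [ 0.54635852 -0.00135156  0.079     ]
(403, 249) [ 0.56848981 -0.12849389  0.079     ]
traycorner (253, 246) [0.58660209 0.20424673 0.016     ]
traycorner (421, 222) [ 0.63718246 -0.17988499  0.016     ]
traycorner (429, 275) [ 0.51579621 -0.19417232  0.016     ]
traycorner (260, 300) [0.46382499 0.18773326 0.016     ]
(371, 184) [ 0.71434896 -0.06348915  0.07      ]
(448, 187) [ 0.70605675 -0.23401752  0.07      ]
(460, 306) [ 0.44449698 -0.25001132  0.07      ]
(222, 284) [0.49924268 0.26978845 0.04      ]
(412, 193) [ 0.69203632 -0.15259127  0.075     ]
(464, 259) [ 0.5496457  -0.27236133  0.03      ]
(392, 306) [ 0.44732325 -0.10721613  0.03      ]
(345, 470) [0.10881176 0.00196668 0.1       ]
[0.43933195 0.02032597 1.21767926]
```

View pics/crop1.png

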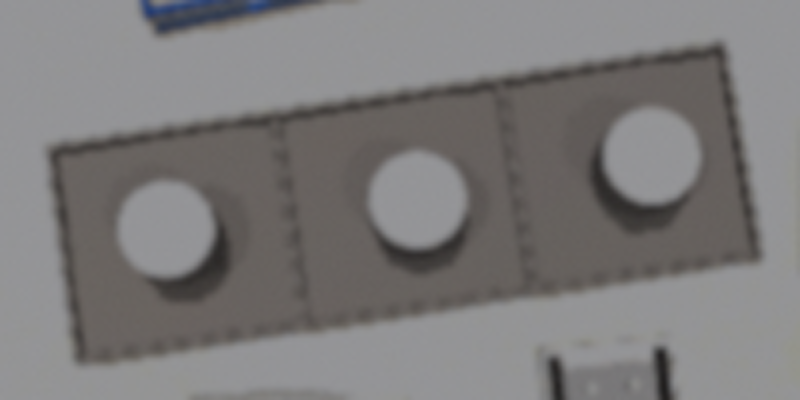

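The crop shows three round grey lids at crop (167,229), (418,200), (652,157), so left ≈ (.532,.132), middle ≈ (.546,-.002), right ≈ (.568,-.128). Tray yaw ≈ 0.13 rad. Moving towards the left tin.

```bash
python3 -c "from cell import ctrl;print(ctrl.nose_length)"
python3 -m pendant '[0.108,-0.139,0,0,0,-0.0215,0.108,-0.139,0,0,0,-0.0215,0.108,-0.139,0,0,0,-0.0215,0.108,-0.139,0,0,0,-0.0215,0.108,-0.139,0,0,0,-0.0215]' -1 60
python3 -m pendant '[0.108,-0.139,0,0,0,-0.0215,0.108,-0.139,0,0,0,-0.0215,0.108,-0.139,0,0,0,-0.0215,0.108,-0.139,0,0,0,-0.0215,0.108,-0.139,0,0,0,-0.0215]'
python3 -m pendant '[0.108,-0.139,0,0,0,-0.0215,0.108,-0.139,0,0,0,-0.0215,0.108,-0.139,0,0,0,-0.0215,0.108,-0.139,0,0,0,-0.0215,0.108,-0.139,0,0,0,-0.0215]'
python3 -m pendant '[0.05,-0.06,0,0,0,-0.01,0,0,0,0,0,0,0,0,0,0,0,0]'
```

```text
0.017
time: 0.52
tcp_pos: [0.2527, 0.4932, 0.248]
tcp_rot: [3.142, 0.001, 1.006]
ft_force: [0.9, -0.0, -0.3]
width: 0.0855
time: 0.93
tcp_pos: [0.3609, 0.3542, 0.2482]
tcp_rot: [3.142, 0.0, 0.668]
ft_force: [0.3, 1.0, -0.9]
width: 0.0854
time: 1.35
tcp_pos: [0.4689, 0.2151, 0.2482]
tcp_rot: [-3.142, 0.0, 0.33]
ft_force: [1.1, 1.4, -0.1]
width: 0.0856
time: 1.6
tcp_pos: [0.4785, 0.204, 0.248]
tcp_rot: [-3.142, 0.001, 0.301]
ft_force: [-0.3, 1.2, -0.2]
width: 0.0856
```

```bash
python3 -m pendant '[0.09,-0.12,0,0,0,-0.018,0.09,-0.12,0,0,0,-0.018,0.0875,-0.12,0,0,0,-0.018,0,0,0,0,0,0,0,0,0,0,0,0]'
cat >> h.py <<'E'
from scipy.spatial.transform import Rotation as Ro
def wcap():
    s=ctrl.observe();c=ctrl.capture('wrist')
    T=np.eye(4);T[:3,:3]=Ro.from_euler('xyz',s['tcp_rot']).as_matrix();T[:3,3]=s['tcp_pos']
    W=np.linalg.inv(T@np.array(c['tool_from_camera']))
    c['rvec']=cv2.Rodrigues(W[:3,:3])[0];c['tvec']=W[:3,3];return c
E
python3 - <<'E'
from h import *
import pickle
c=wcap();save(c,'w1.png');pickle.dump(c,open('w1.pkl','wb'))
E
```

```text
time: 2.02
tcp_pos: [0.5317, 0.1327, 0.248]
tcp_rot: [-3.141, 0.001, 0.133]
ft_force: [-0.2, 0.6, 0.3]
width: 0.0854
```

View pics/w1.png

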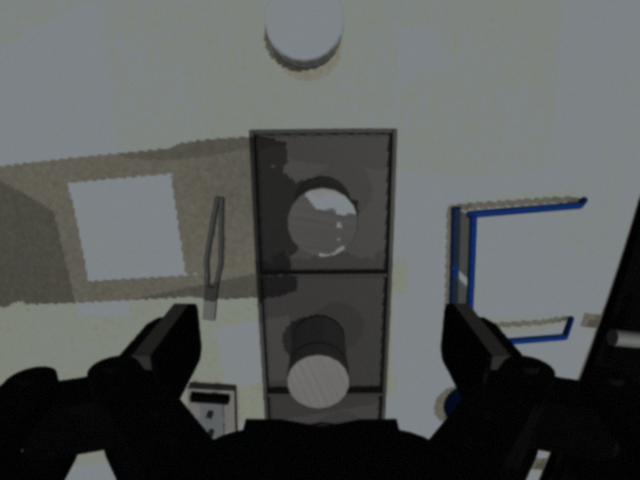

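Wrist view: left lid centred near (323,222), middle lid near (318,381). The jaws run across the tray row.

```bash
python3 - <<'E'
from h import *
import pickle
c=pickle.load(open('w1.pkl','rb'))
for uv in((323,222),(318,381)):print(ray(c,uv,.079))
for uv in((250,130),(397,130)):print('corner',ray(c,uv,.016))
E
```

```text
[0.53359781 0.13227463 0.079     ]
[ 0.54759124 -0.00273294  0.079     ]
corner [0.46352053 0.18953569 0.016     ]
corner [0.58746992 0.20608236 0.016     ]
```

```bash
python3 -m pendant '[0.006,-0.002,-0.15,0,0,0,0,0,-0.15,0,0,0,0,0,-0.15,0,0,0,0,0,-0.15,0,0,0,0,0,-0.15,0,0,0]'
python3 -m pendant '[0,0,-0.12,0,0,0,0,0,-0.09,0,0,0,0,0,-0.06,0,0,0,0,0,-0.01,0,0,0,0,0,0,0,0,0]'
python3 -m pendant '[0,0,0,0,0,0,0,0,0,0,0,0,0,0,0,0,0,0,0,0,0,0,0,0,0,0,0,0,0,0]' 1 60
python3 -m pendant '[0,0,0,0,0,0,0,0,0,0,0,0,0,0,0,0,0,0,0,0,0,0,0,0,0,0,0,0,0,0]'
```

```text
time: 2.48
tcp_pos: [0.5318, 0.1339, 0.0973]
tcp_rot: [-3.141, -0.0, 0.136]
ft_force: [0.9, 0.3, 0.2]
width: 0.0852
time: 2.9
tcp_pos: [0.5323, 0.1331, 0.0421]
tcp_rot: [-3.142, 0.001, 0.134]
ft_force: [-1.3, 0.0, 0.9]
width: 0.0854
time: 3.32
tcp_pos: [0.5334, 0.1326, 0.0435]
tcp_rot: [-3.141, -0.001, 0.133]
ft_force: [-1.3, 1.9, 10.7]
width: 0.051
time: 3.73
tcp_pos: [0.5334, 0.1325, 0.0435]
tcp_rot: [-3.141, -0.001, 0.133]
ft_force: [-1.5, 2.2, 9.2]
width: 0.0509
```

```bash
python3 -m pendant '[0,0,0.03,0,0,0,0,0,0.06,0,0,0,0,0,0.08,0,0,0,0,0,0.08,0,0,0,0,0,0.06,0,0,0]'
python3 -m pendant '[0,0,0.04,0,0,0,0,0,0.03,0,0,0,0,0,0,0,0,0,0,0,0,0,0,0,0,0,0,0,0,0]'
python3 -m pendant '[0,0,0,0,0,0,0,0,0,0,0,0,0,0,0,0,0,0,0,0,0,0,0,0,0,0,0,0,0,0]'
python3 -m pendant '[0,0,0,0,0,0,0,0,0,0,0,0,0,0,0,0,0,0,0,0,0,0,0,0,0,0,0,0,0,0]'
python3 - <<'E'
from h import *
s=ctrl.observe();print(s['ft_force'],s['joint_efforts'])
c=ctrl.capture('side');cv2.imwrite('pics/s1.png',cv2.cvtColor(c['img'],cv2.COLOR_RGB2BGR)[120:360,200:520])
E
```

```text
time: 4.15
tcp_pos: [0.5331, 0.1324, 0.1064]
tcp_rot: [-3.142, -0.001, 0.133]
ft_force: [0.4, 0.0, -7.3]
width: 0.0509
time: 4.57
tcp_pos: [0.5325, 0.1323, 0.1178]
tcp_rot: [3.142, 0.001, 0.133]
ft_force: [-0.2, -0.2, -7.4]
width: 0.051
time: 4.98
tcp_pos: [0.5328, 0.1324, 0.1181]
tcp_rot: [3.142, 0.0, 0.133]
ft_force: [0.3, -0.2, -6.7]
width: 0.0509
time: 5.4
tcp_pos: [0.533, 0.1324, 0.1183]
tcp_rot: [-3.142, -0.0, 0.133]
ft_force: [0.6, -0.2, -7.9]
width: 0.0505
[ 0.55901856 -0.15799539 -7.86615193] [-4.74915742e-04 -8.83747745e+01 -3.12991655e+01 -2.06537161e-04
  7.07920972e-04  7.66721496e-05]
```

View pics/s1.png

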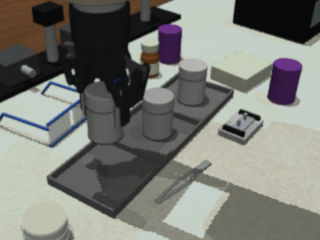

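The left tin weighs about 7.3 N (≈745 g) and hangs upright. It is likely the heavy one, but I'll feel all three. Setting it back.

```bash
python3 -m pendant '[0,0,-0.04,0,0,0,0,0,-0.08,0,0,0,0,0,-0.1,0,0,0,0,0,-0.07,0,0,0,0,0,-0.03,0,0,0]'
python3 -m pendant '[0,0,-0.03,0,0,0,0,0,-0.015,0,0,0,0,0,-0.005,0,0,0,0,0,-0.005,0,0,0,0,0,0,0,0,0]'
python3 -m pendant '[0,0,-0.003,0,0,0,0,0,0,0,0,0,0,0,0,0,0,0,0,0,0,0,0,0]'
```

```text
time: 5.87
tcp_pos: [0.5318, 0.1322, 0.0521]
tcp_rot: [3.141, 0.003, 0.133]
ft_force: [-0.7, 0.4, -7.3]
width: 0.0509
time: 6.28
tcp_pos: [0.5333, 0.1325, 0.0438]
tcp_rot: [-3.142, -0.001, 0.133]
ft_force: [0.0, 0.5, -6.4]
width: 0.0508
time: 6.62
tcp_pos: [0.5334, 0.1325, 0.0435]
tcp_rot: [-3.142, -0.001, 0.133]
ft_force: [-1.8, -1.1, 7.7]
width: 0.0508
```

```bash
python3 -m pendant '[0,0,0,0,0,0,0,0,0,0,0,0,0,0,0,0,0,0,0,0,0,0,0,0,0,0,0,0,0,0]' -1 60
python3 -m pendant '[0,0,0,0,0,0,0,0,0,0,0,0,0,0,0,0,0,0]' 
python3 -m pendant '[0,0,0.04,0,0,0,0,0,0.1,0,0,0,0,0,0.15,0,0,0,0,0,0.15,0,0,0,0,0,0.1,0,0,0]'
python3 -m pendant '[0.012,-0.12,0,0,0,0,0.014,-0.14,0,0,0,0,0.014,-0.14,0,0,0,0,0.014,-0.14,0,0,0,0,0.014,-0.137,0,0,0,0]'
python3 -m pendant '[0,0,0,0,0,0,0,0,0,0,0,0]'
```

```text
time: 7.03
tcp_pos: [0.533, 0.1324, 0.0427]
tcp_rot: [-3.142, -0.0, 0.133]
ft_force: [0.1, 0.4, -0.1]
width: 0.0855
time: 7.28
tcp_pos: [0.5329, 0.1324, 0.0427]
tcp_rot: [3.142, 0.0, 0.133]
ft_force: [-0.7, 0.8, -0.1]
width: 0.0855
time: 7.7
tcp_pos: [0.5334, 0.1325, 0.1536]
tcp_rot: [-3.141, -0.002, 0.133]
ft_force: [1.7, 0.6, 0.2]
width: 0.0851
time: 8.12
tcp_pos: [0.5465, -0.0043, 0.1515]
tcp_rot: [3.141, -0.001, 0.133]
ft_force: [-0.0, 0.8, 0.9]
width: 0.0855
time: 8.28
tcp_pos: [0.5466, -0.0042, 0.1512]
tcp_rot: [3.142, -0.0, 0.13]
ft_force: [-0.2, 0.2, -0.6]
width: 0.0853
```

```bash
python3 - <<'E'
from h import *
import pickle
c=wcap();save(c,'w2.png');pickle.dump(c,open('w2.pkl','wb'))
E
```

```text
(no output)
```

View pics/w2.png

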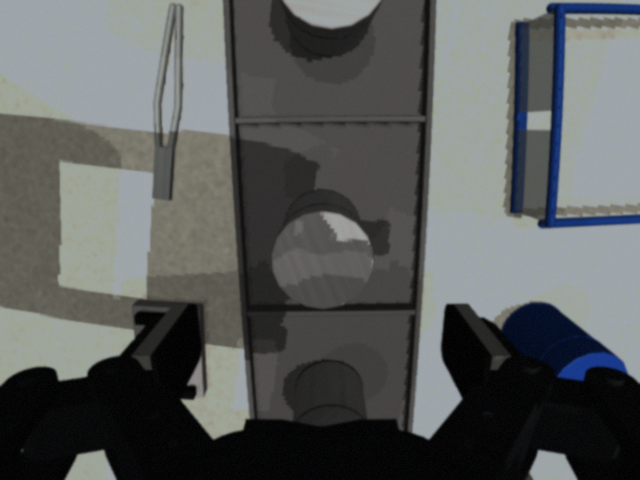

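The left tin stands upright in its place (top edge of the picture); the middle lid at (322,258) is centred between the jaws. Down to grip and lift.

```bash
python3 -m pendant '[0.003,0.007,-0.1,0,0,0,0,0,-0.15,0,0,0,0,0,-0.15,0,0,0,0,0,-0.1,0,0,0,0,0,-0.042,0,0,0]'
python3 -m pendant '[0,0,0,0,0,0,0,0,0,0,0,0]'
python3 -m pendant '[0,0,0,0,0,0,0,0,0,0,0,0,0,0,0,0,0,0,0,0,0,0,0,0,0,0,0,0,0,0]' 1 60
python3 -m pendant '[0,0,0,0,0,0,0,0,0,0,0,0,0,0,0,0,0,0,0,0,0,0,0,0,0,0,0,0,0,0]'
python3 -m pendant '[0,0,0.03,0,0,0,0,0,0.06,0,0,0,0,0,0.08,0,0,0,0,0,0.08,0,0,0,0,0,0.06,0,0,0]'
python3 -m pendant '[0,0,0.04,0,0,0,0,0,0.03,0,0,0,0,0,0,0,0,0,0,0,0,0,0,0,0,0,0,0,0,0]'
python3 -m pendant '[0,0,0,0,0,0,0,0,0,0,0,0,0,0,0,0,0,0,0,0,0,0,0,0,0,0,0,0,0,0]'
python3 -m pendant '[0,0,0,0,0,0,0,0,0,0,0,0,0,0,0,0,0,0,0,0,0,0,0,0,0,0,0,0,0,0]'
```

```text
time: 8.75
tcp_pos: [0.5455, -0.0003, 0.04]
tcp_rot: [-3.141, 0.003, 0.134]
ft_force: [-0.6, 0.6, -0.2]
width: 0.0851
time: 8.92
tcp_pos: [0.5472, -0.001, 0.0427]
tcp_rot: [-3.142, 0.0, 0.134]
ft_force: [-0.2, -0.2, 0.4]
width: 0.0853
time: 9.33
tcp_pos: [0.5479, -0.0016, 0.0437]
tcp_rot: [3.141, -0.002, 0.133]
ft_force: [-1.3, 1.5, 13.3]
width: 0.0509
time: 9.75
tcp_pos: [0.5478, -0.0016, 0.0437]
tcp_rot: [3.141, -0.002, 0.133]
ft_force: [-0.6, 1.6, 13.4]
width: 0.0508
time: 10.17
tcp_pos: [0.5475, -0.0017, 0.1065]
tcp_rot: [3.141, -0.001, 0.133]
ft_force: [0.9, 0.3, -1.9]
width: 0.0513
time: 10.58
tcp_pos: [0.5468, -0.0016, 0.1178]
tcp_rot: [-3.141, 0.001, 0.133]
ft_force: [-0.1, 0.2, -2.1]
width: 0.0515
time: 11.0
tcp_pos: [0.5471, -0.0016, 0.1181]
tcp_rot: [-3.142, 0.0, 0.133]
ft_force: [-0.6, -0.1, -1.6]
width: 0.0511
time: 11.42
tcp_pos: [0.5472, -0.0016, 0.1183]
tcp_rot: [3.142, -0.0, 0.133]
ft_force: [-1.1, -0.0, -2.2]
width: 0.0508
```

Middle is light (~2 N). Set it back and go to the right tin (.568,-.1285).

```bash
python3 -m pendant '[0,0,-0.04,0,0,0,0,0,-0.08,0,0,0,0,0,-0.1,0,0,0,0,0,-0.07,0,0,0,0,0,-0.03,0,0,0]'
python3 -m pendant '[0,0,-0.03,0,0,0,0,0,-0.015,0,0,0,0,0,-0.005,0,0,0,0,0,-0.005,0,0,0,0,0,0,0,0,0]'
python3 -m pendant '[0,0,-0.003,0,0,0,0,0,0,0,0,0,0,0,0,0,0,0,0,0,0,0,0,0]'
python3 -m pendant '[0,0,0,0,0,0,0,0,0,0,0,0,0,0,0,0,0,0,0,0,0,0,0,0,0,0,0,0,0,0]' -1 60
python3 -m pendant '[0,0,0,0,0,0,0,0,0,0,0,0,0,0,0,0,0,0]' 
python3 -m pendant '[0,0,0.04,0,0,0,0,0,0.1,0,0,0,0,0,0.15,0,0,0,0,0,0.15,0,0,0,0,0,0.1,0,0,0]'
python3 -m pendant '[0.021,-0.12,0,0,0,0,0.021,-0.13,0,0,0,0,0.021,-0.13,0,0,0,0,0.021,-0.13,0,0,0,0,0.021,-0.125,0,0,0,0]'
python3 -m pendant '[0,0,0,0,0,0,0,0,0,0,0,0]'
python3 - <<'E'
from h import *
import pickle
c=wcap();save(c,'w3.png');pickle.dump(c,open('w3.pkl','wb'))
E
```

```text
time: 11.83
tcp_pos: [0.546, -0.0016, 0.0521]
tcp_rot: [-3.141, 0.002, 0.133]
ft_force: [-0.7, -0.1, -1.8]
width: 0.0508
time: 12.25
tcp_pos: [0.5475, -0.0016, 0.0439]
tcp_rot: [3.141, -0.001, 0.133]
ft_force: [-0.3, -0.7, -2.1]
width: 0.0512
time: 12.58
tcp_pos: [0.5476, -0.0016, 0.0437]
tcp_rot: [3.141, -0.001, 0.133]
ft_force: [-2.8, 0.7, 10.2]
width: 0.0507
time: 13.0
tcp_pos: [0.5472, -0.0016, 0.0427]
tcp_rot: [3.142, -0.0, 0.133]
ft_force: [-0.3, 0.1, 0.6]
width: 0.0853
time: 13.25
tcp_pos: [0.5471, -0.0016, 0.0426]
tcp_rot: [-3.142, 0.0, 0.133]
ft_force: [0.1, -1.0, 0.4]
width: 0.0857
time: 13.67
tcp_pos: [0.5477, -0.0016, 0.1536]
tcp_rot: [3.141, -0.002, 0.133]
ft_force: [0.8, 0.5, -0.2]
width: 0.0855
time: 14.08
tcp_pos: [0.5682, -0.1299, 0.1515]
tcp_rot: [3.141, -0.0, 0.133]
ft_force: [0.3, -0.2, -0.3]
width: 0.0855
time: 14.25
tcp_pos: [0.5682, -0.1297, 0.1511]
tcp_rot: [3.141, -0.0, 0.131]
ft_force: [0.6, 0.0, 0.1]
width: 0.0853
```

View pics/w3.png

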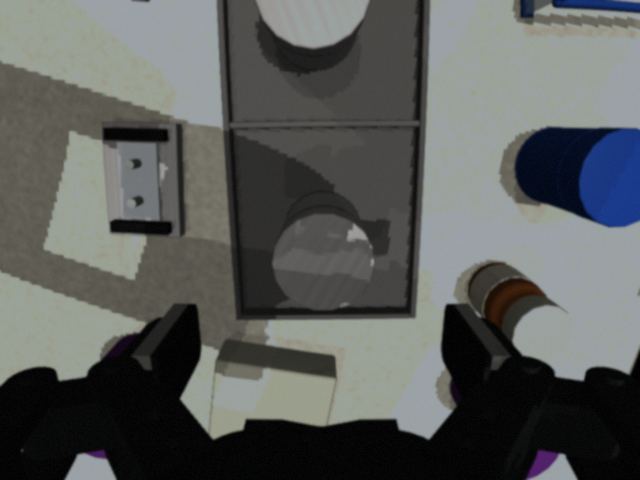

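The middle tin stands upright again; the right lid at (323,260) is centred between the jaws, with jar and box clear.

```bash
python3 -m pendant '[0.001,0.004,-0.1,0,0,0,0,0,-0.15,0,0,0,0,0,-0.15,0,0,0,0,0,-0.1,0,0,0,0,0,-0.042,0,0,0]'
python3 -m pendant '[0,0,0,0,0,0,0,0,0,0,0,0]'
python3 -m pendant '[0,0,0,0,0,0,0,0,0,0,0,0,0,0,0,0,0,0,0,0,0,0,0,0,0,0,0,0,0,0]' 1 60
python3 -m pendant '[0,0,0,0,0,0,0,0,0,0,0,0,0,0,0,0,0,0,0,0,0,0,0,0,0,0,0,0,0,0]'
python3 -m pendant '[0,0,0.03,0,0,0,0,0,0.06,0,0,0,0,0,0.08,0,0,0,0,0,0.08,0,0,0,0,0,0.06,0,0,0]'
python3 -m pendant '[0,0,0.04,0,0,0,0,0,0.03,0,0,0,0,0,0,0,0,0,0,0,0,0,0,0,0,0,0,0,0,0]'
python3 -m pendant '[0,0,0,0,0,0,0,0,0,0,0,0,0,0,0,0,0,0,0,0,0,0,0,0,0,0,0,0,0,0]'
python3 -m pendant '[0,0,0,0,0,0,0,0,0,0,0,0,0,0,0,0,0,0,0,0,0,0,0,0,0,0,0,0,0,0]'
```

```text
time: 14.72
tcp_pos: [0.5666, -0.1261, 0.0399]
tcp_rot: [-3.14, 0.004, 0.134]
ft_force: [-1.3, 0.6, -0.1]
width: 0.0856
time: 14.88
tcp_pos: [0.5685, -0.1272, 0.0428]
tcp_rot: [-3.141, 0.0, 0.134]
ft_force: [0.4, -0.1, 0.8]
width: 0.0851
time: 15.3
tcp_pos: [0.5691, -0.1279, 0.0437]
tcp_rot: [3.141, -0.002, 0.133]
ft_force: [-1.4, 2.2, 13.7]
width: 0.0508
time: 15.72
tcp_pos: [0.5691, -0.128, 0.0438]
tcp_rot: [3.141, -0.002, 0.133]
ft_force: [-1.5, 1.9, 12.1]
width: 0.0509
time: 16.13
tcp_pos: [0.5687, -0.1279, 0.1064]
tcp_rot: [3.141, -0.001, 0.133]
ft_force: [0.8, -0.6, -2.9]
width: 0.051
time: 16.55
tcp_pos: [0.5679, -0.1277, 0.1177]
tcp_rot: [-3.141, 0.001, 0.133]
ft_force: [-0.6, -0.2, -3.9]
width: 0.0506
time: 16.97
tcp_pos: [0.5683, -0.1278, 0.1181]
tcp_rot: [-3.141, 0.0, 0.133]
ft_force: [-0.2, -0.3, -3.3]
width: 0.0512
time: 17.38
tcp_pos: [0.5683, -0.1278, 0.1183]
tcp_rot: [3.142, -0.0, 0.133]
ft_force: [-0.1, -0.4, -3.0]
width: 0.0511
```

Right ≈ 3.3 N, so the left tin (7.3 N) is the heaviest. Set the right one back and return to the left.

```bash
python3 -m pendant '[0,0,-0.04,0,0,0,0,0,-0.08,0,0,0,0,0,-0.1,0,0,0,0,0,-0.07,0,0,0,0,0,-0.03,0,0,0]'
python3 -m pendant '[0,0,-0.03,0,0,0,0,0,-0.015,0,0,0,0,0,-0.005,0,0,0,0,0,-0.005,0,0,0,0,0,0,0,0,0]'
python3 -m pendant '[0,0,-0.003,0,0,0,0,0,0,0,0,0,0,0,0,0,0,0,0,0,0,0,0,0]'
python3 -m pendant '[0,0,0,0,0,0,0,0,0,0,0,0,0,0,0,0,0,0,0,0,0,0,0,0,0,0,0,0,0,0]' -1 60
python3 -m pendant '[0,0,0,0,0,0,0,0,0,0,0,0,0,0,0,0,0,0]' 
python3 -m pendant '[0,0,0.04,0,0,0,0,0,0.1,0,0,0,0,0,0.15,0,0,0,0,0,0.15,0,0,0,0,0,0.1,0,0,0]'
python3 -m pendant '[-0.0175,0.13,0,0,0,0,-0.0175,0.13,0,0,0,0,-0.0175,0.13,0,0,0,0,-0.0175,0.13,0,0,0,0,-0.0175,0.13,0,0,0,0]'
python3 -m pendant '[-0.0175,0.13,0,0,0,0,-0.0175,0.13,0,0,0,0,-0.0175,0.13,0,0,0,0,-0.0175,0.13,0,0,0,0,-0.0175,0.13,0,0,0,0]'
python3 -m pendant '[0,0,0,0,0,0,0,0,0,0,0,0]'
python3 - <<'E'
from h import *
import pickle
c=wcap();save(c,'w4.png');pickle.dump(c,open('w4.pkl','wb'))
E
```

```text
time: 17.8
tcp_pos: [0.5671, -0.1275, 0.052]
tcp_rot: [-3.141, 0.002, 0.133]
ft_force: [-1.1, 0.4, -3.8]
width: 0.0508
time: 18.22
tcp_pos: [0.5687, -0.1279, 0.0439]
tcp_rot: [3.141, -0.001, 0.133]
ft_force: [-0.2, -0.5, -4.1]
width: 0.0511
time: 18.55
tcp_pos: [0.5688, -0.1279, 0.0438]
tcp_rot: [3.141, -0.001, 0.133]
ft_force: [-1.6, 1.6, 8.2]
width: 0.0508
time: 18.97
tcp_pos: [0.5684, -0.1278, 0.0428]
tcp_rot: [3.142, -0.0, 0.133]
ft_force: [-1.8, -0.3, 0.7]
width: 0.0857
time: 19.22
tcp_pos: [0.5683, -0.1278, 0.0427]
tcp_rot: [-3.142, 0.0, 0.133]
ft_force: [0.4, 0.5, -0.1]
width: 0.0852
time: 19.63
tcp_pos: [0.5689, -0.128, 0.1537]
tcp_rot: [3.141, -0.002, 0.133]
ft_force: [0.7, -0.9, 1.5]
width: 0.0854
time: 20.05
tcp_pos: [0.5505, 0.0033, 0.1514]
tcp_rot: [3.142, -0.001, 0.133]
ft_force: [0.4, 0.2, -0.3]
width: 0.0858
time: 20.47
tcp_pos: [0.533, 0.1334, 0.1514]
tcp_rot: [-3.142, -0.0, 0.133]
ft_force: [0.9, 0.7, 0.1]
width: 0.0853
time: 20.63
tcp_pos: [0.5331, 0.1334, 0.1512]
tcp_rot: [-3.142, -0.0, 0.135]
ft_force: [0.4, -0.2, 0.4]
width: 0.0854
```

View pics/w4.png

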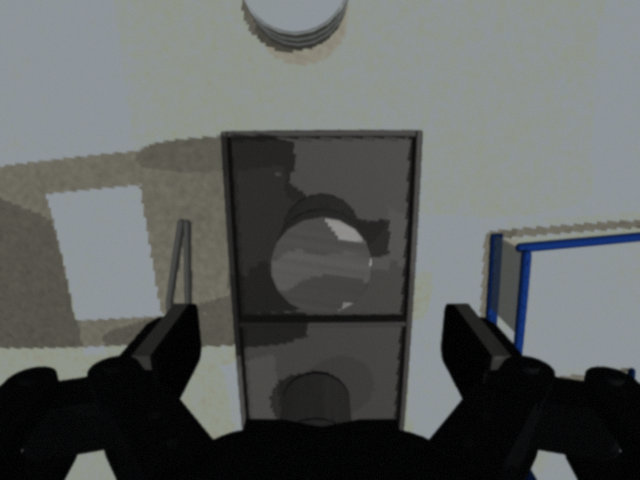

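The left tin stands as I left it, lid at (321,264), between the jaws. Gripping and raising it to about 20 cm.

```bash
python3 -m pendant '[0,-0.004,-0.1,0,0,0,0,0,-0.15,0,0,0,0,0,-0.15,0,0,0,0,0,-0.1,0,0,0,0,0,-0.042,0,0,0]'
python3 -m pendant '[0,0,0,0,0,0,0,0,0,0,0,0]'
python3 -m pendant '[0,0,0,0,0,0,0,0,0,0,0,0,0,0,0,0,0,0,0,0,0,0,0,0,0,0,0,0,0,0]' 1 70
python3 -m pendant '[0,0,0,0,0,0,0,0,0,0,0,0,0,0,0,0,0,0,0,0,0,0,0,0,0,0,0,0,0,0]'
python3 -m pendant '[0,0,0.03,0,0,0,0,0,0.06,0,0,0,0,0,0.08,0,0,0,0,0,0.1,0,0,0,0,0,0.12,0,0,0]'
python3 -m pendant '[0,0,0.12,0,0,0,0,0,0.12,0,0,0,0,0,0.12,0,0,0,0,0,0.12,0,0,0,0,0,0.09,0,0,0]'
python3 -m pendant '[0,0,0.06,0,0,0,0,0,0.03,0,0,0,0,0,0,0,0,0,0,0,0,0,0,0,0,0,0,0,0,0]'
python3 -m pendant '[0,0,0,0,0,0,0,0,0,0,0,0,0,0,0,0,0,0,0,0,0,0,0,0,0,0,0,0,0,0]'
python3 -m pendant '[0,0,0,0,0,0,0,0,0,0,0,0,0,0,0,0,0,0,0,0,0,0,0,0,0,0,0,0,0,0]'
python3 - <<'E'
from h import *
save(ctrl.capture('side'),'s2.png')
E
```

```text
time: 21.1
tcp_pos: [0.5321, 0.13, 0.04]
tcp_rot: [3.141, 0.003, 0.132]
ft_force: [-0.8, -0.4, -0.0]
width: 0.0854
time: 21.27
tcp_pos: [0.5336, 0.1308, 0.0427]
tcp_rot: [3.142, 0.0, 0.132]
ft_force: [0.5, -0.1, 0.3]
width: 0.0856
time: 21.68
tcp_pos: [0.534, 0.1315, 0.0437]
tcp_rot: [-3.142, -0.002, 0.133]
ft_force: [-3.8, -1.9, 15.0]
width: 0.0507
time: 22.1
tcp_pos: [0.534, 0.1315, 0.0437]
tcp_rot: [-3.142, -0.002, 0.133]
ft_force: [-4.3, -2.6, 14.7]
width: 0.0509
time: 22.52
tcp_pos: [0.5324, 0.1313, 0.1212]
tcp_rot: [3.141, 0.002, 0.133]
ft_force: [-0.4, -0.6, -6.7]
width: 0.0508
time: 22.93
tcp_pos: [0.5332, 0.1314, 0.2372]
tcp_rot: [-3.141, -0.002, 0.133]
ft_force: [0.9, 0.8, -7.3]
width: 0.0506
time: 23.35
tcp_pos: [0.5326, 0.1313, 0.2515]
tcp_rot: [3.142, 0.002, 0.133]
ft_force: [-0.9, -1.0, -6.7]
width: 0.0508
time: 23.77
tcp_pos: [0.5333, 0.1314, 0.2521]
tcp_rot: [3.142, 0.0, 0.133]
ft_force: [-0.4, -0.5, -6.8]
width: 0.0507
time: 24.18
tcp_pos: [0.5333, 0.1314, 0.2523]
tcp_rot: [-3.142, -0.0, 0.133]
ft_force: [1.0, -0.2, -6.4]
width: 0.0507
```

View pics/s2.png

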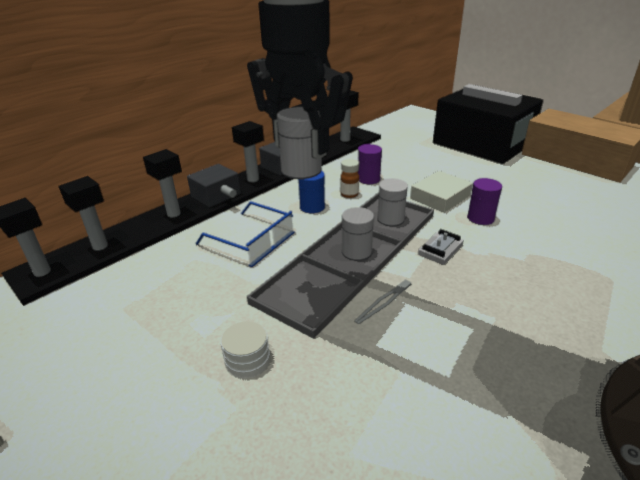

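The tin hangs upright at (300,143), its bottom about 21 cm above the bench over the tray. The other two stand in their compartments at (358,234) and (392,203), and the bystanders are unmoved.

```bash
python3 -c "from cell import ctrl;print(ctrl.close_job())"
```

```text
the job is handed in; nothing more can be done
None
```

I lifted each tin about 7.5 cm from left to right and set each back upright in its own compartment. The wrist force read about 7.3 N for the left tin, 2 N for the middle and 3.3 N for the right, so the left tin is clearly the heaviest, at roughly 0.7 kg.

I then picked up the left tin again and handed the job in at about 24 s with it held still over the tray.

**Last checks:**
- **Held tin:** the side view shows it upright. Its bottom is about 21 cm above the bench, worked out from the arm position. The force reading was 6.4–6.8 N, a little under the first weighing but within the sensor's scatter.
- **Other tins:** the middle and right tins stand in their compartments.
- **Bystanders and look-alikes:** they look unmoved in the side view.
- **Pressing force:** closing the gripper, and setting each tin down, pressed the tin down with up to about 15 N, well under the limits.

No check failed or disagreed.

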